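# Close the coin window

### The job

Close the coin window for the break: push the clear sliding door fully shut by its pull, and stand the fallen closed-sign back up on its foot, on the spot where it lies, by pushing gently on the upturned foot. Do not grip or pick up the sign, and leave the other things on the counter where they are.

Things in the scene. Friction and masses are not known exactly. Their poses are not given: they have to be found in the camera images.
- sign: Closed-sign, 0.46 kg, loose: light aluminium face plate 150 x 95 x 6 mm (white panel, black disc) joined square along a 150 mm edge to a dark steel foot 150 x 60 x 6 mm. Fallen on its back: plate flat, panel up; foot upright at the plate's far edge. Origin: middle of the bend's outer corner, on the counter. x: bend to plate's top edge (up once stood); y: along the bend; z: bend to foot's toe (up now)
- sign_toe (a point): Middle of the toe edge of the sign's foot, on the face over the plate (sign x 6, y 0, z 60 mm): now the top of the upturned foot. Pushed level near here, along the sign's -x (away from the plate), with 1 to 2 N, the sign pivots on its bend and drops onto its foot by itself after about 35 degrees; pushed at its root it slides instead. Hidden mass and friction vary by 25 percent
- window: Low fixed screen beyond the sign, 620 mm long (y), 190 mm high: clear panes in an aluminium frame, 230 mm opening in the middle. Origin: middle of its underside, on the counter; x away from the robot, y to the robot's left along the screen (turned up to 0.08 rad), z up. Top rail: x -21 to 17 mm, top at 190 mm. Sill: x -28 to 28 mm, 10 mm high.
- door (a joint): Clear acrylic sliding door of the window, 236 x 163 mm, on the robot's side of the screen. Value: how far it is open, m: 0 fully shut against a hard stop, up to 0.19 as it slides along the window's +y. It stays where it is left; to shut it, push along the window's -y with 1.5 to 4 N.
- door_pull (a point): Middle of the door's pull (moves with the door): upright round steel bar 11 mm thick, axis 35 mm off the door's face on the robot's side, centre line 118 to 170 mm above the counter (this point at 144 mm); a level arm leads to the door at each end. Free on both y sides and towards the robot.
- dish: Round brass change dish with coins, 120 mm across, 20 mm high; a bystander. Origin: centre of its underside.
- tube_a: Grey plastic coin tube standing upright close beside the sign on the robot's left, 34 mm across, 95 mm high; a bystander. Origin: centre of its underside, z up.
- tube_b: Smaller grey plastic coin tube standing upright farther left, 31 mm across, 80 mm high; a bystander. Origin: centre of its underside, z up.
- stapler: Black stapler, 150 x 38 mm, about 67 mm high; a bystander. Origin: centre of its underside.
- magnifier: Round magnifying glass lying flat, brass rim 92 mm across, horn handle, 205 mm long, 20 mm high; a bystander. Origin: on the counter under the root of the handle, x towards the lens.
- inkpad: Flat stamp ink pad in a metal case, 70 x 110 mm, 14 mm high; a bystander. Origin: centre of its underside.
- stamp: Rubber stamp with a turned wooden handle, 32 x 52 mm, 74 mm high, standing on the ink pad; a bystander. Origin: centre of its underside.
- sign_top (a point): Middle of the plate's top edge, on its panel face (sign x 95, y 0, z 6 mm). Lying: 6 mm above the counter, on the robot's side of the foot (up to 0.45 rad either way). 95 mm high once the sign stands, the foot then reaching 60 mm from the plate towards the window.

How it is judged:
By the outcome, as a careful person would: the job done as asked, in the order asked, and still so for the second after the job is handed in, with the robot touching nothing.
It also fails if it takes over 45 s, if anything falls off the work surface, if the arm or the gripper's body presses on something with over 40 N, if the wrist force passes 120 N, or if a joint passes its speed limit or range.

### The arm

A 6-joint arm with a two-finger parallel gripper is mounted at the origin on the work surface. World frame = base frame: x ahead of the robot, y to its left, z up, the work surface at z = 0. Lengths are in m, angles in rad, forces in N, time in s.
With the tool pointing down it reaches from about 0.275 to 0.975 m from the base axis. Payload 8.4 kg.
Tool frame: the origin (TCP) lies at the very end of the fingers, on their centre line; the grasp point (between the pads) lies 19 mm behind it (grip_point_offset is the distance from the TCP to the grasp point, in m); y points along the fingers, x is the direction in which the jaws open and shut, and the axes are right-handed (so a half turn about y gives the same grasp; the last joint's range is limited). The gripper opens to 92 mm and grips with 3 to 60 N. Pads are 20 mm wide; open, the fingers measure 128 mm over their backs; the gripper's body (75 mm by 189 mm) begins 69 mm behind the grasp point.
Start: joints at [-1.209, 0.353, 1.633, -0, 1.155, -0.002], TCP at [0.222, -0.584, 0.215] pointing down, gripper open.
Joint ranges: [-2.63, 2.63], [-0.92, 2.1], [0.06, 2.66], [-1.3, 4.44], [0, 2.69], [-3.02, 3.02]. Speed limits (rad/s): [2.22, 2.22, 2.79, 3.14, 3.14, 3.14].

### API

Orientations are given as a unit quaternion [x, y, z, w].
In Python, from workcell import get_state, snapshot, sign_off, grip_point_offset gives the robot as it stands.
- The arm moves only by the tool apply_moves, never from a script. Its argument "rows" is a list of rows, each an object of numbers: "dx", "dy", "dz": the shift along the tool's x, y, z in m; "rx", "ry", "rz": the turn, a rotation vector about the tool's x, y, z in degrees; "fingers": the finger opening in m, from 0 to 0.0919. In form: [{"dx": .., "dy": .., "dz": .., "rx": .., "ry": .., "rz": .., "fingers": ..}, ...]. A call has 1 to 20 rows; each row shifts and turns the commanded pose from where the row before left it, along the tool's axes as they then stand; what a row does not reach is not made up. A row lasts 1/12 s, in which the tool goes at most 41.7 mm and 7.16 degrees, less where a joint would pass 70% of its speed; a pose out of reach is approached as far as the arm can. A call with a gripper value outside its range is refused whole. The fingers move at their own pace and stop on an object; the grip force is fixed at half the most. Time passes only in rows, so rows that do not move let the fingers close. It gives the time, the measured TCP pose, the force and the opening at its end, in the units of the state.
- get_state(): the state, without advancing time (a new reading comes with each control period).
- snapshot(name): name is "side" or "top" or "wrist"; returns a dict with "pixels" (480x640x3 uint8, blue, green, red), "fx", "fy", "cx", "cy" (pixels), "rvec" (rotation vector, rad) and "tvec" (3), from world to camera coordinates, as OpenCV has them. Camera axes: x right, y down, z forward; pixel columns grow to the right and rows downward; lengths in m; the calibration is good to about 2 mm. The wrist camera is an equidistant fisheye: a pixel r from the principal point sees the ray r / f radians off the axis. A picture is of the moment at which its call begins. There is no depth.
- sign_off(): hands the job in, once; it reports no verdict.
The state is a dict: "time_s": time; "q": joint angles; "qd": joint speeds; "joint_efforts": joint torques, N m; "tool_pos": TCP position; "ee_rot": TCP orientation; "wrist_force": force on the tool from outside, world axes, zero at the start; "torque": the same for the moment, N m; "finger_gap": finger opening in m.
Only numpy, scipy, OpenCV 4.12 (cv2) and the standard library are available. Lean on these libraries where they do the work, as an engineer would, in place of code of your own. Each camera call takes 0.05 s, during which the arm holds its last target. There are 200 camera calls.

## Working session

There is one attempt and no reset: what is moved stays moved. The work goes in short steps, Python scripts to look and compute and a tool call to move; the robot and the scene stay as the last step left them, time stands still between calls to the robot, and variables do not carry over. Pictures are saved under pics/ and viewed, about 8 in all and at most 12, crops included, and the job is handed in when it is done.

Besides the shell and the picture viewer there is one more tool, called after "Emit:" as a command line: name --argument value ..., lists and objects as JSON in quotes. apply_moves: Moves the arm, as the interface text tells. Its arguments: {"type":"object","properties":{"rows":{"type":"array"}},"required":["rows"]}

```bash
mkdir -p pics; ls
python3 - <<'E'
from workcell import *
import cv2,pickle
print(get_state(), grip_point_offset)
for n in("top","side"):
    s=snapshot(n); cv2.imwrite(f"pics/{n}0.png",s["pixels"]); pickle.dump(s,open(f"{n}0.pkl","wb"))
    print({k:v for k,v in s.items() if k!="pixels"})
E
```

```text
pics
{'time_s': 0.0, 'q': array([-1.20938869e+00,  3.53637298e-01,  1.63412825e+00,  2.83476563e-06,
        1.15518742e+00, -2.42778925e-03]), 'qd': array([ 0.00077806,  0.00118759, -0.00145471, -0.00022302, -0.001338  ,
        0.00141894]), 'joint_efforts': array([ 8.83173743e-04, -5.93836713e+01, -3.34210503e+01,  6.98486972e-02,
        2.34938652e-02, -1.08411002e-04]), 'tool_pos': array([ 0.22222449, -0.5836339 ,  0.21387298]), 'ee_rot': array([-0.58193224,  0.40168634, -0.40089672,  0.58248156]), 'wrist_force': array([-0.54570652, -0.11079652, -0.80229715]), 'torque': array([0.03353294, 0.0282401 , 0.03586359]), 'finger_gap': 0.09214372339998624} 0.0187
{'fx': 475.4795874992863, 'fy': 475.4795874992863, 'cx': 325.29314751682244, 'cy': 230.4531191507039, 'rvec': array([ 2.14283825, -2.17260904,  0.15337725]), 'tvec': array([0.03218516, 0.51428528, 1.08495146])}
{'fx': 572.5496165241417, 'fy': 572.5496165241417, 'cx': 320.5792560207931, 'cy': 234.49619867955138, 'rvec': array([ 0.47123244, -2.79055098,  1.01821267]), 'tvec': array([0.50178993, 0.17729624, 1.29941621])}
```

View pics/top0.png

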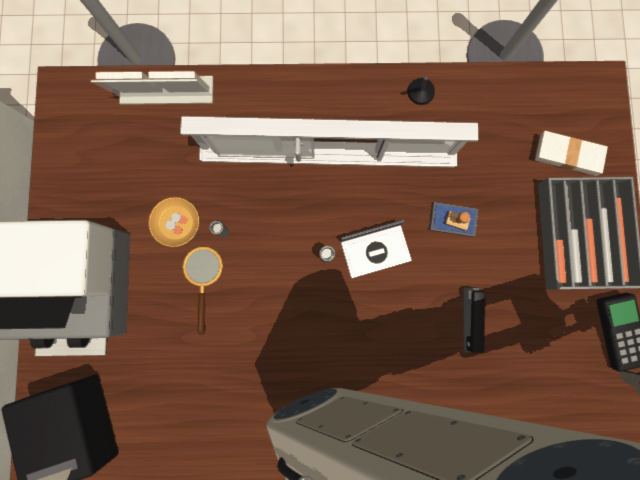

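View pics/side0.png

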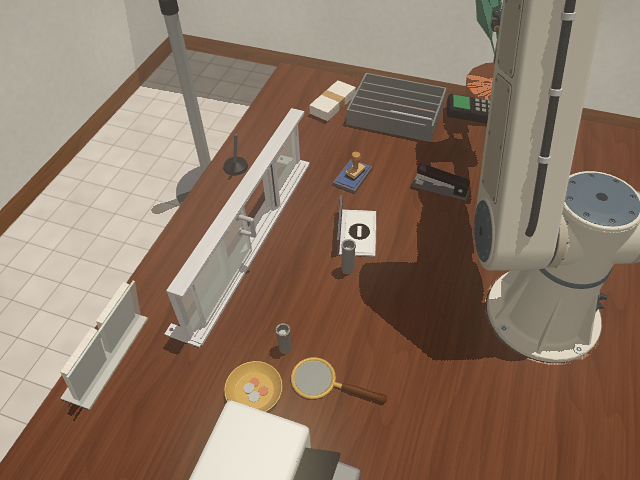

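The top view shows the sign plate at about (342-411, 226-277), with its foot edge at (342,240)-(404,222). Tube_a is at (327,254), the window rail runs from (182,120) to (477,138), and the pull is near (297,148). In the side view the pull is near (248,222). I'll zoom in on both.

Run:
```python
import pickle,cv2,numpy as np
t=pickle.load(open("top0.pkl","rb"))["pixels"];s=pickle.load(open("side0.pkl","rb"))["pixels"]
a=cv2.resize(t[110:285,175:485],(775,437),interpolation=cv2.INTER_CUBIC) #x2.5
b=cv2.resize(s[100:350,160:410],(750,600)[::1] if 0 else (600,600),interpolation=cv2.INTER_CUBIC) #x2.4
cv2.imwrite("pics/a.png",a);cv2.imwrite("pics/b.png",b)
```

```text
(no output)
```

View pics/a.png

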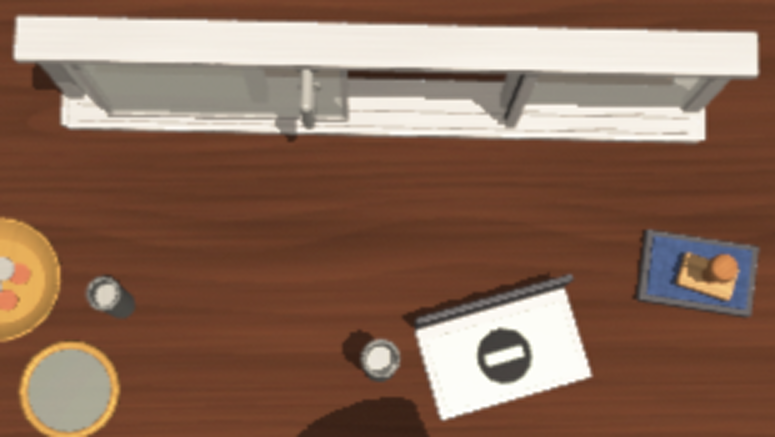

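View pics/b.png

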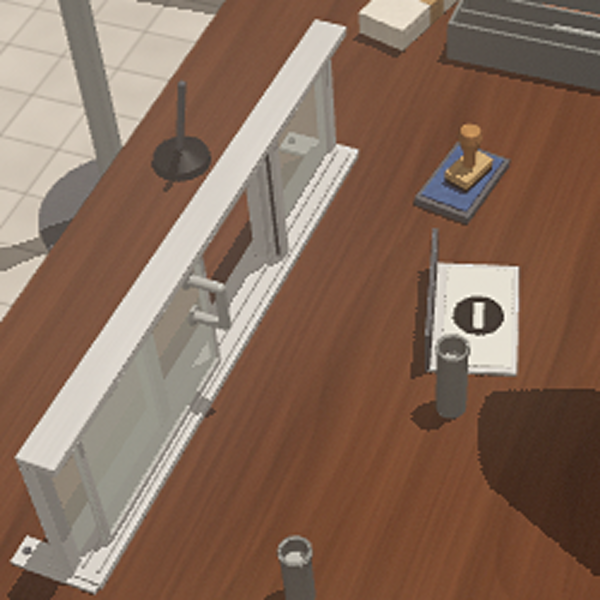

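Crop pixels (a = top ×2.5, b = side ×2.4):
- **Sill front:** a (61,126)-(704,141)
- **Pull bar:** a bottom (308,125); b from (226,288) to (226,325)
- **Sign top edge:** a (443,419)-(591,376)
- **Toe edge:** a about (416,326)-(570,280)
- **Tube_a rim:** a (380,358)

```bash
cat > h.py <<'E'
import pickle,cv2,numpy as np
T=pickle.load(open("top0.pkl","rb"));S=pickle.load(open("side0.pkl","rb"))
def ray(s,p):
    R=cv2.Rodrigues(s["rvec"])[0]; d=R.T@np.array([(p[0]-s["cx"])/s["fx"],(p[1]-s["cy"])/s["fy"],1]); return -R.T@s["tvec"],d
def onz(s,p,z):
    c,d=ray(s,p); return c+d*(z-c[2])/d[2]
A=lambda x,y:(x/2.5+175,y/2.5+110)
B=lambda x,y:(x/2.4+160,y/2.4+100)
def proj(s,P): return cv2.projectPoints(np.array(P,float).reshape(-1,1,3),s["rvec"],s["tvec"],np.array([[s["fx"],0,s["cx"]],[0,s["fy"],s["cy"]],[0,0,1]]),None)[0][:,0]
E
python3 - <<'E'
from h import *
np.set_printoptions(precision=4,suppress=True)
l,r=onz(T,A(61,126),.01),onz(T,A(704,141),.01); print("sill",l,r,np.linalg.norm(l-r))
d=(r-l)/np.linalg.norm(r-l)
print("yaw",np.arctan2(d[0],-d[1]))
print("sill side",onz(S,B(98,590),.01),onz(S,B(357,151),.01))
print("pull top img",onz(T,A(308,125),.118),"side",onz(S,B(226,288),.170),onz(S,B(226,325),.118))
for n,p,z in[("tl",(443,419),.006),("tr",(591,376),.006),("bl",(416,328),.006),("toeL",(415,320),.06),("toeR",(570,278),.06),("tube_a",(380,358),.095),("tube_b",(104,294),.08),("padL",(645,230),.014)]:print(n,onz(T,A(*p),z))
for n,p,z in[("tl",(517,374),.006),("tr",(519,266),.006),("toeR",(434,229),.06),("toeL",(432,305),.06),("tube_a",(453,345),.095)]:print("S",n,onz(S,B(*p),z))
E
```

```text
sill [0.6947 0.3302 0.01  ] [ 0.6721 -0.2996  0.01  ] 0.6302296914417722
yaw -0.03584223739487969
sill side [0.6913 0.3332 0.01  ] [ 0.6709 -0.29    0.01  ]
pull top img [0.6619 0.0838 0.118 ] side [0.6558 0.0838 0.17  ] [0.6608 0.0864 0.118 ]
tl [ 0.4043 -0.0377  0.006 ]
tr [ 0.4433 -0.1805  0.006 ]
bl [ 0.4918 -0.0136  0.006 ]
toeL [ 0.4933 -0.0104  0.06  ]
toeR [ 0.5304 -0.1542  0.06  ]
tube_a [0.4558 0.0227 0.095 ]
tube_b [0.5183 0.2703 0.08  ]
padL [ 0.5833 -0.2367  0.014 ]
S tl [ 0.4009 -0.032   0.006 ]
S tr [ 0.4403 -0.1771  0.006 ]
S toeR [ 0.53  -0.151  0.06 ]
S toeL [ 0.4983 -0.0483  0.06  ]
S tube_a [0.454  0.0225 0.095 ]
```

```bash
cat >> h.py <<'E'
from scipy.spatial.transform import Rotation as Rn
from workcell import get_state
def plan(target,jaw):
    """tool-frame yaw about tool y (deg) to align jaw x with +-jaw, then shift after turn"""
    s=get_state(); R=Rn.from_quat(s["ee_rot"]).as_matrix(); j=np.append(np.array(jaw)/np.hypot(*jaw),0)
    best=None
    for sg in(1,-1):
        y=np.array([0,0,-1.]); x=sg*j; G=np.stack([x,y,np.cross(x,y)],1)
        rv=np.degrees(Rn.from_matrix(R.T@G).as_rotvec())
        if best is None or np.linalg.norm(rv)<np.linalg.norm(best[0]): best=(rv,G)
    rv,G=best; print("rot",rv.round(2),"shift after",(G.T@(np.array(target)-s["tool_pos"])).round(4),"tool x",G[:,0].round(3),"z",G[:,2].round(3),"q6",s["q"][5].round(2))
W=(.036,.999); SY=(.264,-.965)
E
python3 -c "
from h import *
print(Rn.from_quat(get_state()['ee_rot']).as_matrix().round(3))
plan((.657,.150,.30),W)"
```

```text
[[ 0.356 -0.     0.935]
 [-0.935  0.001  0.356]
 [-0.001 -1.     0.   ]]
rot [ 1.000e-02  2.291e+01 -7.000e-02] shift after [-0.7489 -0.086   0.4081] tool x [-0.036 -0.999 -0.   ] z [ 0.999 -0.036  0.   ] q6 -0.0
```

Emit:
apply_moves --rows '[{"dy": -0.0215,"ry": 5.73,"fingers": 0},{"dy": -0.0215,"ry": 5.73,"fingers": 0},{"dy": -0.0215,"ry": 5.73,"fingers": 0},{"dy": -0.0215,"ry": 5.72,"fingers": 0},{"dx": -0.025,"dz": 0.0136,"fingers": 0},{"dx": -0.025,"dz": 0.0136,"fingers": 0},{"dx": -0.025,"dz": 0.0136,"fingers": 0},{"dx": -0.025,"dz": 0.0136,"fingers": 0},{"dx": -0.025,"dz": 0.0136,"fingers": 0},{"dx": -0.025,"dz": 0.0136,"fingers": 0},{"dx": -0.025,"dz": 0.0136,"fingers": 0},{"dx": -0.025,"dz": 0.0136,"fingers": 0},{"dx": -0.025,"dz": 0.0136,"fingers": 0},{"dx": -0.025,"dz": 0.0136,"fingers": 0},{"dx": -0.025,"dz": 0.0136,"fingers": 0},{"dx": -0.025,"dz": 0.0136,"fingers": 0},{"dx": -0.025,"dz": 0.0136,"fingers": 0},{"dx": -0.025,"dz": 0.0136,"fingers": 0},{"dx": -0.025,"dz": 0.0136,"fingers": 0},{"dx": -0.025,"dz": 0.0136,"fingers": 0}]'

```text
$.rows[0]: bad value
```

Emit:
apply_moves --rows '[{"dx": -0.025,"dz": 0.0136},{"dx": -0.025,"dz": 0.0136},{"dx": -0.025,"dz": 0.0136},{"dx": -0.025,"dz": 0.0136},{"dx": -0.025,"dz": 0.0136},{"dx": -0.025,"dz": 0.0136},{"dx": -0.025,"dz": 0.0136},{"dx": -0.025,"dz": 0.0136},{"dx": -0.025,"dz": 0.0136},{"dx": -0.025,"dz": 0.0136},{"dx": -0.025,"dz": 0.0136},{"dx": -0.025,"dz": 0.0136},{"dx": -0.025,"dz": 0.0136},{"dx": -0.025,"dz": 0.0136},{}]'

```text
$.rows[0]: bad value
```

Run:
```python
from h import *
from workcell import snapshot
plan((.657,.150,.130),W)
s=snapshot("side");t=snapshot("top"); 
cv2.imwrite("pics/c.png",np.hstack([cv2.resize(t["pixels"][110:310,220:420],(400,400)),cv2.resize(s["pixels"][120:320,150:350],(400,400))]))
```

```text
rot [ 1.000e-02  2.291e+01 -7.000e-02] shift after [-0.7489  0.084   0.4081] tool x [-0.036 -0.999 -0.   ] z [ 0.999 -0.036  0.   ] q6 -0.0
```

View pics/c.png

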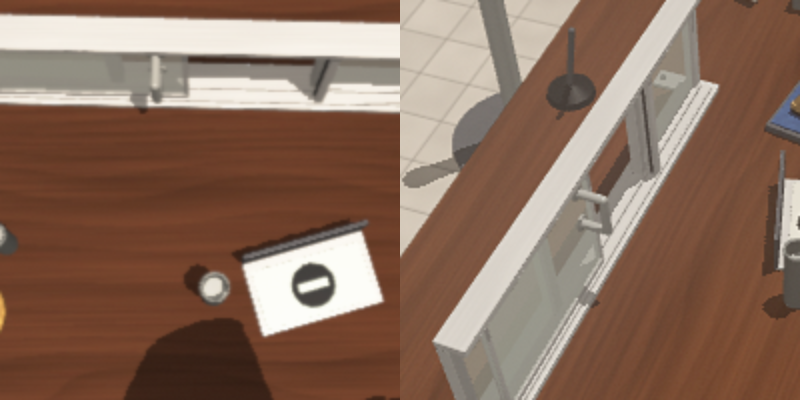

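Both calls were refused because each row needs all seven keys, so the arm hasn't moved and the picture matches the earlier ones. I'll test one call first.

Emit:
apply_moves --rows '[{"dx": 0,"dy": -0.0215,"dz": 0,"rx": 0,"ry": 5.73,"rz": 0,"fingers": 0},{"dx": 0,"dy": -0.0215,"dz": 0,"rx": 0,"ry": 5.73,"rz": 0,"fingers": 0},{"dx": 0,"dy": -0.0215,"dz": 0,"rx": 0,"ry": 5.73,"rz": 0,"fingers": 0},{"dx": 0,"dy": -0.0215,"dz": 0,"rx": 0,"ry": 5.72,"rz": 0,"fingers": 0}]'

```text
time_s: 0.53
tool_pos: [0.2223, -0.5838, 0.3013]
ee_rot: [-0.49, 0.51, -0.51, 0.49]
wrist_force: [0.7, 0.7, 0.8]
finger_gap: 0.0672
```

Emit:
apply_moves --rows '[{"dx": -0.025,"dy": 0,"dz": 0.0136,"rx": 0,"ry": 0,"rz": 0,"fingers": 0},{"dx": -0.025,"dy": 0,"dz": 0.0136,"rx": 0,"ry": 0,"rz": 0,"fingers": 0},{"dx": -0.025,"dy": 0,"dz": 0.0136,"rx": 0,"ry": 0,"rz": 0,"fingers": 0},{"dx": -0.025,"dy": 0,"dz": 0.0136,"rx": 0,"ry": 0,"rz": 0,"fingers": 0},{"dx": -0.025,"dy": 0,"dz": 0.0136,"rx": 0,"ry": 0,"rz": 0,"fingers": 0},{"dx": -0.025,"dy": 0,"dz": 0.0136,"rx": 0,"ry": 0,"rz": 0,"fingers": 0},{"dx": -0.025,"dy": 0,"dz": 0.0136,"rx": 0,"ry": 0,"rz": 0,"fingers": 0},{"dx": -0.025,"dy": 0,"dz": 0.0136,"rx": 0,"ry": 0,"rz": 0,"fingers": 0},{"dx": -0.025,"dy": 0,"dz": 0.0136,"rx": 0,"ry": 0,"rz": 0,"fingers": 0},{"dx": -0.025,"dy": 0,"dz": 0.0136,"rx": 0,"ry": 0,"rz": 0,"fingers": 0},{"dx": -0.025,"dy": 0,"dz": 0.0136,"rx": 0,"ry": 0,"rz": 0,"fingers": 0},{"dx": -0.025,"dy": 0,"dz": 0.0136,"rx": 0,"ry": 0,"rz": 0,"fingers": 0},{"dx": -0.025,"dy": 0,"dz": 0.0136,"rx": 0,"ry": 0,"rz": 0,"fingers": 0},{"dx": -0.025,"dy": 0,"dz": 0.0136,"rx": 0,"ry": 0,"rz": 0,"fingers": 0},{"dx": -0.025,"dy": 0,"dz": 0.0136,"rx": 0,"ry": 0,"rz": 0,"fingers": 0}]'

```text
time_s: 1.78
tool_pos: [0.4402, -0.2153, 0.3006]
ee_rot: [0.491, -0.509, 0.509, -0.491]
wrist_force: [-0.6, -0.7, 0.2]
finger_gap: 0.0005
```

Emit:
apply_moves --rows '[{"dx": -0.025,"dy": 0,"dz": 0.0136,"rx": 0,"ry": 0,"rz": 0,"fingers": 0},{"dx": -0.025,"dy": 0,"dz": 0.0136,"rx": 0,"ry": 0,"rz": 0,"fingers": 0},{"dx": -0.025,"dy": 0,"dz": 0.0136,"rx": 0,"ry": 0,"rz": 0,"fingers": 0},{"dx": -0.025,"dy": 0,"dz": 0.0136,"rx": 0,"ry": 0,"rz": 0,"fingers": 0},{"dx": -0.025,"dy": 0,"dz": 0.0136,"rx": 0,"ry": 0,"rz": 0,"fingers": 0},{"dx": -0.025,"dy": 0,"dz": 0.0136,"rx": 0,"ry": 0,"rz": 0,"fingers": 0},{"dx": -0.025,"dy": 0,"dz": 0.0136,"rx": 0,"ry": 0,"rz": 0,"fingers": 0},{"dx": -0.025,"dy": 0,"dz": 0.0136,"rx": 0,"ry": 0,"rz": 0,"fingers": 0},{"dx": -0.025,"dy": 0,"dz": 0.0136,"rx": 0,"ry": 0,"rz": 0,"fingers": 0},{"dx": -0.025,"dy": 0,"dz": 0.0136,"rx": 0,"ry": 0,"rz": 0,"fingers": 0},{"dx": -0.025,"dy": 0,"dz": 0.0136,"rx": 0,"ry": 0,"rz": 0,"fingers": 0},{"dx": -0.025,"dy": 0,"dz": 0.0136,"rx": 0,"ry": 0,"rz": 0,"fingers": 0},{"dx": -0.025,"dy": 0,"dz": 0.0136,"rx": 0,"ry": 0,"rz": 0,"fingers": 0},{"dx": -0.025,"dy": 0,"dz": 0.0136,"rx": 0,"ry": 0,"rz": 0,"fingers": 0},{"dx": -0.025,"dy": 0,"dz": 0.0136,"rx": 0,"ry": 0,"rz": 0,"fingers": 0},{"dx": 0,"dy": 0,"dz": 0,"rx": 0,"ry": 0,"rz": 0,"fingers": 0}]'

```text
time_s: 3.12
tool_pos: [0.6587, 0.1548, 0.2997]
ee_rot: [-0.491, 0.509, -0.508, 0.492]
wrist_force: [-1.3, -0.3, 0.1]
finger_gap: 0.0004
```

Run:
```python
from h import *
plan((.657,.150,.130),W)
```

```text
rot [-0.01  0.14 -0.09] shift after [ 0.0049  0.1697 -0.0015] tool x [-0.036 -0.999 -0.   ] z [ 0.999 -0.036  0.   ] q6 1.83
```

Emit:
apply_moves --rows '[{"dx": 0,"dy": 0.024,"dz": 0,"rx": 0,"ry": 0,"rz": 0,"fingers": 0},{"dx": 0,"dy": 0.024,"dz": 0,"rx": 0,"ry": 0,"rz": 0,"fingers": 0},{"dx": 0,"dy": 0.024,"dz": 0,"rx": 0,"ry": 0,"rz": 0,"fingers": 0},{"dx": 0,"dy": 0.024,"dz": 0,"rx": 0,"ry": 0,"rz": 0,"fingers": 0},{"dx": 0,"dy": 0.024,"dz": 0,"rx": 0,"ry": 0,"rz": 0,"fingers": 0},{"dx": 0,"dy": 0.024,"dz": 0,"rx": 0,"ry": 0,"rz": 0,"fingers": 0},{"dx": 0,"dy": 0.024,"dz": 0,"rx": 0,"ry": 0,"rz": 0,"fingers": 0},{"dx": 0,"dy": 0,"dz": 0,"rx": 0,"ry": 0,"rz": 0,"fingers": 0}]'

```text
time_s: 3.78
tool_pos: [0.6537, 0.1494, 0.1276]
ee_rot: [-0.493, 0.51, -0.508, 0.488]
wrist_force: [-1.6, -1.0, -1.2]
finger_gap: 0.0006
```

Run:
```python
from h import *
from workcell import snapshot
plan((.657,.109,.130),W)
s=snapshot("side");t=snapshot("top"); 
cv2.imwrite("pics/d.png",np.hstack([cv2.resize(t["pixels"][110:210,250:350],(400,400)),cv2.resize(s["pixels"][160:300,180:320],(400,400))]))
```

```text
rot [ 0.44 -0.01  0.13] shift after [ 0.0402 -0.0024  0.0048] tool x [-0.036 -0.999 -0.   ] z [ 0.999 -0.036  0.   ] q6 1.83
```

View pics/d.png

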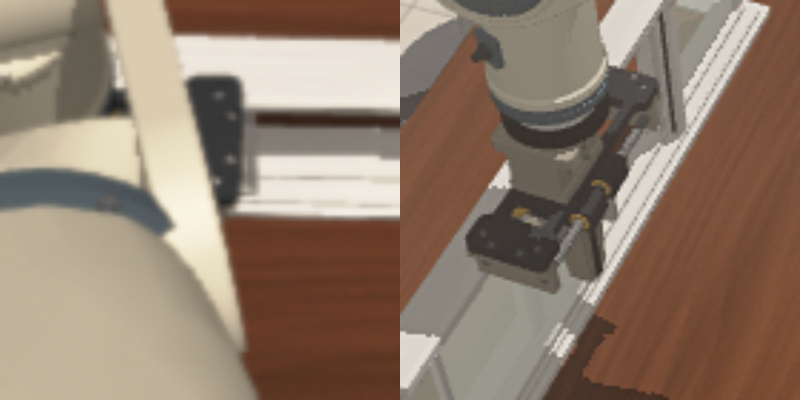

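Emit:
apply_moves --rows '[{"dx": 0,"dy": 0,"dz": 0,"rx": 0,"ry": 0,"rz": 0,"fingers": 0}]'

```text
time_s: 3.97
tool_pos: [0.658, 0.1506, 0.1342]
ee_rot: [0.49, -0.509, 0.509, -0.491]
wrist_force: [-0.3, 0.6, -0.2]
finger_gap: 0.0001
```

Run:
```python
from h import *
s=get_state();print(s["tool_pos"],s["qd"],s["wrist_force"],s["torque"],s["q"])
plan((.657,.109,.130),W)
```

```text
[0.65797307 0.1506338  0.13416326] [ 0.00075244 -0.01429537 -0.01083891  0.00139082 -0.00430032  0.00055776] [-0.31334273  0.59892672 -0.19181621] [ 0.00471799  0.08581413 -0.06381541] [ 2.22877246e-01  5.05806356e-01  1.58756515e+00 -9.05944347e-05
  1.04652048e+00  1.82988224e+00]
rot [-0.1  -0.01 -0.02] shift after [0.0416 0.0042 0.0005] tool x [-0.036 -0.999 -0.   ] z [ 0.999 -0.036  0.   ] q6 1.83
```

Emit:
apply_moves --rows '[{"dx": 0.006,"dy": 0.002,"dz": 0,"rx": 0,"ry": 0,"rz": 0,"fingers": 0},{"dx": 0.01,"dy": 0.002,"dz": 0,"rx": 0,"ry": 0,"rz": 0,"fingers": 0},{"dx": 0.01,"dy": 0,"dz": 0,"rx": 0,"ry": 0,"rz": 0,"fingers": 0},{"dx": 0.006,"dy": 0,"dz": 0,"rx": 0,"ry": 0,"rz": 0,"fingers": 0},{"dx": 0.004,"dy": 0,"dz": 0,"rx": 0,"ry": 0,"rz": 0,"fingers": 0},{"dx": 0.004,"dy": 0,"dz": 0,"rx": 0,"ry": 0,"rz": 0,"fingers": 0},{"dx": 0.004,"dy": 0,"dz": 0,"rx": 0,"ry": 0,"rz": 0,"fingers": 0},{"dx": 0.004,"dy": 0,"dz": 0,"rx": 0,"ry": 0,"rz": 0,"fingers": 0},{"dx": 0.004,"dy": 0,"dz": 0,"rx": 0,"ry": 0,"rz": 0,"fingers": 0},{"dx": 0.004,"dy": 0,"dz": 0,"rx": 0,"ry": 0,"rz": 0,"fingers": 0},{"dx": 0.004,"dy": 0,"dz": 0,"rx": 0,"ry": 0,"rz": 0,"fingers": 0},{"dx": 0.004,"dy": 0,"dz": 0,"rx": 0,"ry": 0,"rz": 0,"fingers": 0}]'

```text
time_s: 4.97
tool_pos: [0.6549, 0.0865, 0.1287]
ee_rot: [0.491, -0.509, 0.509, -0.491]
wrist_force: [-0.2, 1.3, 0.4]
finger_gap: 0.0003
```

Emit:
apply_moves --rows '[{"dx": 0.005,"dy": 0,"dz": 0,"rx": 0,"ry": 0,"rz": 0,"fingers": 0},{"dx": 0.006,"dy": 0,"dz": 0,"rx": 0,"ry": 0,"rz": 0,"fingers": 0},{"dx": 0.006,"dy": 0,"dz": 0,"rx": 0,"ry": 0,"rz": 0,"fingers": 0},{"dx": 0.006,"dy": 0,"dz": 0,"rx": 0,"ry": 0,"rz": 0,"fingers": 0},{"dx": 0.006,"dy": 0,"dz": 0,"rx": 0,"ry": 0,"rz": 0,"fingers": 0},{"dx": 0.006,"dy": 0,"dz": 0,"rx": 0,"ry": 0,"rz": 0,"fingers": 0},{"dx": 0.006,"dy": 0,"dz": 0,"rx": 0,"ry": 0,"rz": 0,"fingers": 0},{"dx": 0.006,"dy": 0,"dz": 0,"rx": 0,"ry": 0,"rz": 0,"fingers": 0},{"dx": 0.006,"dy": 0,"dz": 0,"rx": 0,"ry": 0,"rz": 0,"fingers": 0},{"dx": 0.006,"dy": 0,"dz": 0,"rx": 0,"ry": 0,"rz": 0,"fingers": 0},{"dx": 0.006,"dy": 0,"dz": 0,"rx": 0,"ry": 0,"rz": 0,"fingers": 0},{"dx": 0.006,"dy": 0,"dz": 0,"rx": 0,"ry": 0,"rz": 0,"fingers": 0},{"dx": 0.005,"dy": 0,"dz": 0,"rx": 0,"ry": 0,"rz": 0,"fingers": 0},{"dx": 0.004,"dy": 0,"dz": 0,"rx": 0,"ry": 0,"rz": 0,"fingers": 0}]'

```text
time_s: 6.13
tool_pos: [0.6519, 0.0061, 0.1286]
ee_rot: [0.491, -0.509, 0.509, -0.491]
wrist_force: [1.2, 1.6, 1.0]
finger_gap: 0.0001
```

Run:
```python
from h import *
from workcell import snapshot
s=snapshot("side");t=snapshot("top"); 
cv2.imwrite("pics/e.png",np.hstack([cv2.resize(t["pixels"][110:240,270:400],(400,400)),cv2.resize(s["pixels"][140:280,190:330],(400,400))]))
```

```text
(no output)
```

View pics/e.png

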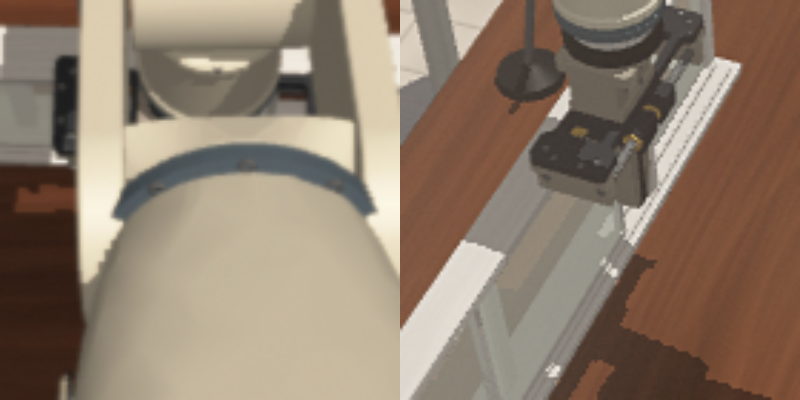

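The door is moving with the tool and its left edge has advanced. The pull itself is hidden behind the gripper. I'll keep pushing and watch the force.

Emit:
apply_moves --rows '[{"dx": 0.004,"dy": 0,"dz": 0,"rx": 0,"ry": 0,"rz": 0,"fingers": 0},{"dx": 0.004,"dy": 0,"dz": 0,"rx": 0,"ry": 0,"rz": 0,"fingers": 0},{"dx": 0.004,"dy": 0,"dz": 0,"rx": 0,"ry": 0,"rz": 0,"fingers": 0},{"dx": 0.004,"dy": 0,"dz": 0,"rx": 0,"ry": 0,"rz": 0,"fingers": 0},{"dx": 0.004,"dy": 0,"dz": 0,"rx": 0,"ry": 0,"rz": 0,"fingers": 0},{"dx": 0.003,"dy": 0,"dz": 0,"rx": 0,"ry": 0,"rz": 0,"fingers": 0},{"dx": 0.003,"dy": 0,"dz": 0,"rx": 0,"ry": 0,"rz": 0,"fingers": 0},{"dx": 0.003,"dy": 0,"dz": 0,"rx": 0,"ry": 0,"rz": 0,"fingers": 0}]'

```text
time_s: 6.9
tool_pos: [0.6508, -0.0225, 0.1285]
ee_rot: [-0.491, 0.509, -0.509, 0.491]
wrist_force: [-1.0, 1.5, -0.5]
finger_gap: 0.0003
```

Emit:
apply_moves --rows '[{"dx": 0.003,"dy": 0,"dz": 0,"rx": 0,"ry": 0,"rz": 0,"fingers": 0},{"dx": 0.003,"dy": 0,"dz": 0,"rx": 0,"ry": 0,"rz": 0,"fingers": 0},{"dx": 0.002,"dy": 0,"dz": 0,"rx": 0,"ry": 0,"rz": 0,"fingers": 0},{"dx": 0.002,"dy": 0,"dz": 0,"rx": 0,"ry": 0,"rz": 0,"fingers": 0}]'

```text
time_s: 7.23
tool_pos: [0.6505, -0.0324, 0.1286]
ee_rot: [-0.491, 0.509, -0.509, 0.491]
wrist_force: [-1.2, 1.8, -0.6]
finger_gap: 0.0002
```

Emit:
apply_moves --rows '[{"dx": 0.002,"dy": 0,"dz": 0,"rx": 0,"ry": 0,"rz": 0,"fingers": 0},{"dx": 0.002,"dy": 0,"dz": 0,"rx": 0,"ry": 0,"rz": 0,"fingers": 0},{"dx": 0.002,"dy": 0,"dz": 0,"rx": 0,"ry": 0,"rz": 0,"fingers": 0}]'

```text
time_s: 7.48
tool_pos: [0.6503, -0.0383, 0.1286]
ee_rot: [-0.491, 0.509, -0.509, 0.491]
wrist_force: [-0.3, 1.2, -1.0]
finger_gap: 0.0003
```

Emit:
apply_moves --rows '[{"dx": 0.002,"dy": 0,"dz": 0,"rx": 0,"ry": 0,"rz": 0,"fingers": 0},{"dx": 0.002,"dy": 0,"dz": 0,"rx": 0,"ry": 0,"rz": 0,"fingers": 0},{"dx": 0.001,"dy": 0,"dz": 0,"rx": 0,"ry": 0,"rz": 0,"fingers": 0}]'

```text
time_s: 7.73
tool_pos: [0.6502, -0.0435, 0.1286]
ee_rot: [0.491, -0.509, 0.509, -0.491]
wrist_force: [-1.2, 0.4, -0.2]
finger_gap: 0.0001
```

Emit:
apply_moves --rows '[{"dx": 0.002,"dy": 0,"dz": 0,"rx": 0,"ry": 0,"rz": 0,"fingers": 0},{"dx": 0.002,"dy": 0,"dz": 0,"rx": 0,"ry": 0,"rz": 0,"fingers": 0},{"dx": 0.002,"dy": 0,"dz": 0,"rx": 0,"ry": 0,"rz": 0,"fingers": 0}]'

```text
time_s: 7.98
tool_pos: [0.65, -0.0458, 0.1286]
ee_rot: [-0.489, 0.511, -0.508, 0.492]
wrist_force: [-0.3, 27.2, 0.6]
finger_gap: 0.0004
```

Run:
```python
from h import *
from workcell import snapshot
s=snapshot("side");w=snapshot("wrist"); 
cv2.imwrite("pics/f.png",np.hstack([cv2.resize(w["pixels"],(533,400)),cv2.resize(s["pixels"][130:280,190:290],(267,400))]))
```

```text
(no output)
```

View pics/f.png

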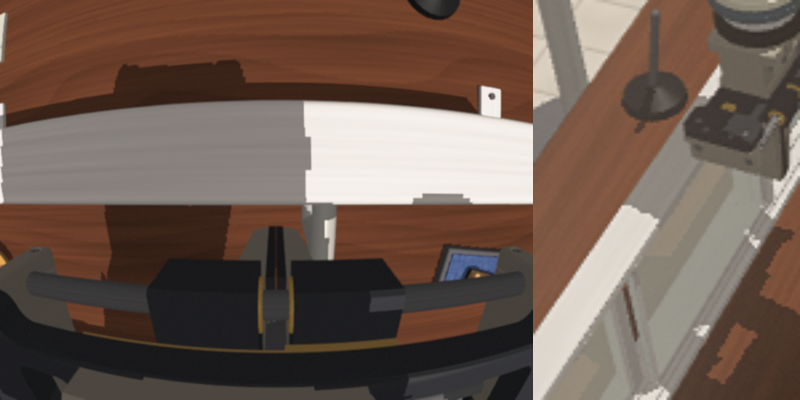

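The wrist force rose to 27 N at y = -0.046 and the pull is against the fingers, so the door is on its hard stop. I'll back off, lift and go to the sign.

Emit:
apply_moves --rows '[{"dx": -0.004,"dy": 0,"dz": 0,"rx": 0,"ry": 0,"rz": 0,"fingers": 0},{"dx": -0.006,"dy": 0,"dz": 0,"rx": 0,"ry": 0,"rz": 0,"fingers": 0},{"dx": -0.008,"dy": 0,"dz": 0,"rx": 0,"ry": 0,"rz": 0,"fingers": 0},{"dx": -0.006,"dy": -0.01,"dz": 0,"rx": 0,"ry": 0,"rz": 0,"fingers": 0},{"dx": 0,"dy": -0.02,"dz": 0,"rx": 0,"ry": 0,"rz": 0,"fingers": 0},{"dx": 0,"dy": -0.025,"dz": 0,"rx": 0,"ry": 0,"rz": 0,"fingers": 0},{"dx": 0,"dy": -0.025,"dz": 0,"rx": 0,"ry": 0,"rz": 0,"fingers": 0},{"dx": 0,"dy": -0.025,"dz": 0,"rx": 0,"ry": 0,"rz": 0,"fingers": 0},{"dx": 0,"dy": -0.015,"dz": 0,"rx": 0,"ry": 0,"rz": 0,"fingers": 0},{"dx": 0,"dy": 0,"dz": 0,"rx": 0,"ry": 0,"rz": 0,"fingers": 0}]'

```text
time_s: 8.92
tool_pos: [0.6531, -0.0251, 0.2536]
ee_rot: [0.489, -0.507, 0.511, -0.493]
wrist_force: [0.5, -0.0, 0.2]
finger_gap: 0.0001
```

Run:
```python
from h import *
plan((.476,-.095,.20),SY)
```

```text
rot [ -0.41 -17.36   0.08] shift after [ 0.0207  0.0536 -0.1892] tool x [ 0.264 -0.965  0.   ] z [0.965 0.264 0.   ] q6 1.57
```

Emit:
apply_moves --rows '[{"dx": 0,"dy": 0,"dz": 0,"rx": 0,"ry": -4.34,"rz": 0,"fingers": 0},{"dx": 0,"dy": 0,"dz": 0,"rx": 0,"ry": -4.34,"rz": 0,"fingers": 0},{"dx": 0,"dy": 0,"dz": 0,"rx": 0,"ry": -4.34,"rz": 0,"fingers": 0},{"dx": 0,"dy": 0,"dz": 0,"rx": 0,"ry": -4.34,"rz": 0,"fingers": 0},{"dx": 0.001,"dy": 0,"dz": -0.01,"rx": 0,"ry": 0,"rz": 0,"fingers": 0},{"dx": 0.002,"dy": 0,"dz": -0.019,"rx": 0,"ry": 0,"rz": 0,"fingers": 0},{"dx": 0.003,"dy": 0,"dz": -0.025,"rx": 0,"ry": 0,"rz": 0,"fingers": 0},{"dx": 0.003,"dy": 0.005,"dz": -0.025,"rx": 0,"ry": 0,"rz": 0,"fingers": 0},{"dx": 0.003,"dy": 0.01,"dz": -0.025,"rx": 0,"ry": 0,"rz": 0,"fingers": 0},{"dx": 0.003,"dy": 0.01,"dz": -0.025,"rx": 0,"ry": 0,"rz": 0,"fingers": 0},{"dx": 0.003,"dy": 0.01,"dz": -0.025,"rx": 0,"ry": 0,"rz": 0,"fingers": 0},{"dx": 0.002,"dy": 0.01,"dz": -0.02,"rx": 0,"ry": 0,"rz": 0,"fingers": 0},{"dx": 0.001,"dy": 0.005,"dz": -0.012,"rx": 0,"ry": 0,"rz": 0,"fingers": 0},{"dx": 0,"dy": 0.003,"dz": -0.004,"rx": 0,"ry": 0,"rz": 0,"fingers": 0},{"dx": 0,"dy": 0,"dz": 0,"rx": 0,"ry": 0,"rz": 0,"fingers": 0},{"dx": 0,"dy": 0,"dz": 0,"rx": 0,"ry": 0,"rz": 0,"fingers": 0}]'

```text
time_s: 10.25
tool_pos: [0.4735, -0.0956, 0.1959]
ee_rot: [-0.562, 0.429, -0.43, 0.562]
wrist_force: [0.3, 0.4, 0.2]
finger_gap: 0.0005
```

Run:
```python
from h import *
from workcell import snapshot
plan((.476,-.095,.052),SY)
s=snapshot("side");w=snapshot("wrist"); 
cv2.imwrite("pics/g.png",np.hstack([cv2.resize(w["pixels"],(467,350)),cv2.resize(s["pixels"][150:290,200:333],(333,350))]))
```

```text
rot [-0.04 -0.08  0.02] shift after [1.000e-04 1.439e-01 2.600e-03] tool x [ 0.264 -0.965  0.   ] z [0.965 0.264 0.   ] q6 1.1
```

View pics/g.png

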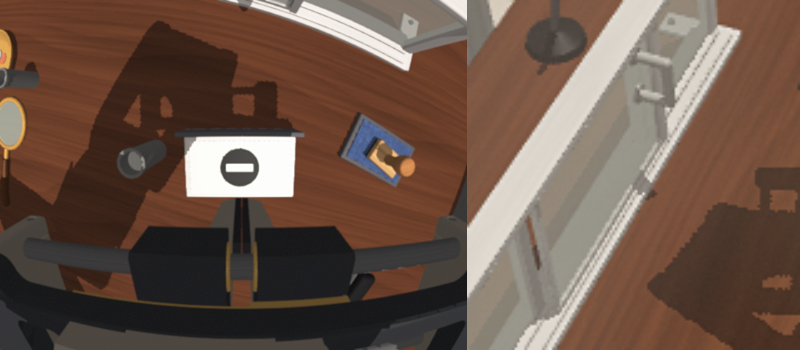

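The wrist view shows the sign square to the tool and centred under it (disc at (239,167), fingers at x≈241). The side view shows the door against the right jamb. I'll descend over the plate.

Emit:
apply_moves --rows '[{"dx": 0,"dy": 0.01,"dz": 0,"rx": 0,"ry": 0,"rz": 0,"fingers": 0},{"dx": 0,"dy": 0.018,"dz": 0,"rx": 0,"ry": 0,"rz": 0,"fingers": 0},{"dx": 0,"dy": 0.02,"dz": 0,"rx": 0,"ry": 0,"rz": 0,"fingers": 0},{"dx": 0,"dy": 0.02,"dz": 0,"rx": 0,"ry": 0,"rz": 0,"fingers": 0},{"dx": 0,"dy": 0.02,"dz": 0,"rx": 0,"ry": 0,"rz": 0,"fingers": 0},{"dx": 0,"dy": 0.018,"dz": 0,"rx": 0,"ry": 0,"rz": 0,"fingers": 0},{"dx": 0,"dy": 0.014,"dz": 0,"rx": 0,"ry": 0,"rz": 0,"fingers": 0},{"dx": 0,"dy": 0.01,"dz": 0,"rx": 0,"ry": 0,"rz": 0,"fingers": 0},{"dx": 0,"dy": 0.008,"dz": 0,"rx": 0,"ry": 0,"rz": 0,"fingers": 0},{"dx": 0,"dy": 0.005,"dz": 0,"rx": 0,"ry": 0,"rz": 0,"fingers": 0},{"dx": 0,"dy": 0,"dz": 0,"rx": 0,"ry": 0,"rz": 0,"fingers": 0},{"dx": 0,"dy": 0,"dz": 0,"rx": 0,"ry": 0,"rz": 0,"fingers": 0},{"dx": 0,"dy": 0,"dz": 0,"rx": 0,"ry": 0,"rz": 0,"fingers": 0}]'

```text
time_s: 11.43
tool_pos: [0.4737, -0.0956, 0.0532]
ee_rot: [-0.562, 0.429, -0.429, 0.562]
wrist_force: [0.7, 0.2, 0.3]
finger_gap: 0.0003
```

Run:
```python
from h import *
plan((.500,-.088,.051),SY)
```

```text
rot [-0.06 -0.01  0.03] shift after [-0.0004  0.0022  0.0274] tool x [ 0.264 -0.965  0.   ] z [0.965 0.264 0.   ] q6 1.1
```

Emit:
apply_moves --rows '[{"dx": 0,"dy": 0.001,"dz": 0.004,"rx": 0,"ry": 0,"rz": 0,"fingers": 0},{"dx": 0,"dy": 0.001,"dz": 0.005,"rx": 0,"ry": 0,"rz": 0,"fingers": 0},{"dx": 0,"dy": 0,"dz": 0.004,"rx": 0,"ry": 0,"rz": 0,"fingers": 0},{"dx": 0,"dy": 0,"dz": 0.003,"rx": 0,"ry": 0,"rz": 0,"fingers": 0},{"dx": 0,"dy": 0,"dz": 0.002,"rx": 0,"ry": 0,"rz": 0,"fingers": 0},{"dx": 0,"dy": 0,"dz": 0.002,"rx": 0,"ry": 0,"rz": 0,"fingers": 0},{"dx": 0,"dy": 0,"dz": 0.002,"rx": 0,"ry": 0,"rz": 0,"fingers": 0},{"dx": 0,"dy": 0,"dz": 0.002,"rx": 0,"ry": 0,"rz": 0,"fingers": 0},{"dx": 0,"dy": 0,"dz": 0.002,"rx": 0,"ry": 0,"rz": 0,"fingers": 0},{"dx": 0,"dy": 0,"dz": 0.002,"rx": 0,"ry": 0,"rz": 0,"fingers": 0},{"dx": 0,"dy": 0,"dz": 0.002,"rx": 0,"ry": 0,"rz": 0,"fingers": 0},{"dx": 0,"dy": 0,"dz": 0.002,"rx": 0,"ry": 0,"rz": 0,"fingers": 0},{"dx": 0,"dy": 0,"dz": 0.002,"rx": 0,"ry": 0,"rz": 0,"fingers": 0},{"dx": 0,"dy": 0,"dz": 0.002,"rx": 0,"ry": 0,"rz": 0,"fingers": 0}]'

```text
time_s: 12.6
tool_pos: [0.5079, -0.086, 0.0506]
ee_rot: [0.562, -0.429, 0.429, -0.562]
wrist_force: [-0.2, 0.6, 0.1]
finger_gap: 0.0005
```

Run:
```python
from h import *
from workcell import snapshot
plan((.500,-.088,.051),SY)
s=snapshot("side");w=snapshot("wrist"); 
cv2.imwrite("pics/i.png",np.hstack([cv2.resize(w["pixels"],(467,350)),cv2.resize(s["pixels"][150:290,280:413],(333,350))]))
```

```text
rot [ 0.01 -0.01 -0.01] shift after [-0.0002 -0.0004 -0.0081] tool x [ 0.264 -0.965  0.   ] z [0.965 0.264 0.   ] q6 1.13
```

View pics/i.png

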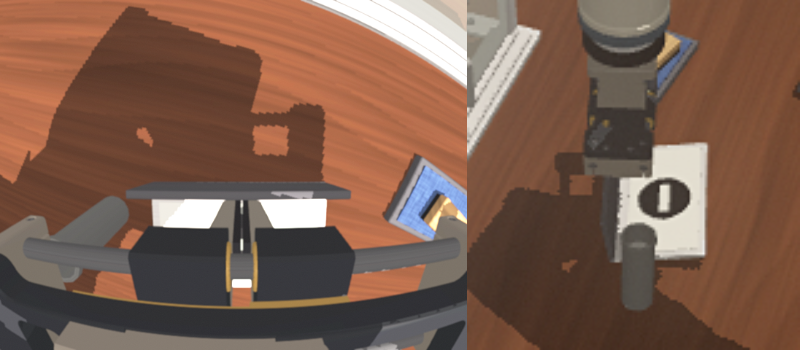

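The foot is leaning and the plate's near edge has lifted, so the sign is pivoting as intended. Next I'll push on past 35°.

Emit:
apply_moves --rows '[{"dx": 0,"dy": 0,"dz": 0.002,"rx": 0,"ry": 0,"rz": 0,"fingers": 0},{"dx": 0,"dy": 0,"dz": 0.002,"rx": 0,"ry": 0,"rz": 0,"fingers": 0},{"dx": 0,"dy": 0,"dz": 0.002,"rx": 0,"ry": 0,"rz": 0,"fingers": 0},{"dx": 0,"dy": 0,"dz": 0.002,"rx": 0,"ry": 0,"rz": 0,"fingers": 0},{"dx": 0,"dy": 0,"dz": 0.002,"rx": 0,"ry": 0,"rz": 0,"fingers": 0},{"dx": 0,"dy": 0,"dz": 0.002,"rx": 0,"ry": 0,"rz": 0,"fingers": 0},{"dx": 0,"dy": 0,"dz": 0.002,"rx": 0,"ry": 0,"rz": 0,"fingers": 0},{"dx": 0,"dy": 0,"dz": 0.002,"rx": 0,"ry": 0,"rz": 0,"fingers": 0},{"dx": 0,"dy": 0,"dz": 0.002,"rx": 0,"ry": 0,"rz": 0,"fingers": 0},{"dx": 0,"dy": 0,"dz": 0.002,"rx": 0,"ry": 0,"rz": 0,"fingers": 0},{"dx": 0,"dy": 0,"dz": 0.002,"rx": 0,"ry": 0,"rz": 0,"fingers": 0},{"dx": 0,"dy": 0,"dz": 0.002,"rx": 0,"ry": 0,"rz": 0,"fingers": 0},{"dx": 0,"dy": 0,"dz": 0.002,"rx": 0,"ry": 0,"rz": 0,"fingers": 0},{"dx": 0,"dy": 0,"dz": 0,"rx": 0,"ry": 0,"rz": 0,"fingers": 0},{"dx": 0,"dy": 0,"dz": 0,"rx": 0,"ry": 0,"rz": 0,"fingers": 0},{"dx": 0,"dy": 0,"dz": 0,"rx": 0,"ry": 0,"rz": 0,"fingers": 0},{"dx": 0,"dy": 0,"dz": 0,"rx": 0,"ry": 0,"rz": 0,"fingers": 0}]'

```text
time_s: 14.12
tool_pos: [0.5328, -0.0792, 0.0506]
ee_rot: [0.562, -0.429, 0.429, -0.562]
wrist_force: [-0.1, 0.6, 0.1]
finger_gap: 0.0004
```

Run:
```python
from h import *
from workcell import snapshot
s=snapshot("side");w=snapshot("wrist"); 
cv2.imwrite("pics/j.png",np.hstack([cv2.resize(w["pixels"],(467,350)),cv2.resize(s["pixels"][150:290,280:413],(333,350))]))
```

```text
(no output)
```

View pics/j.png

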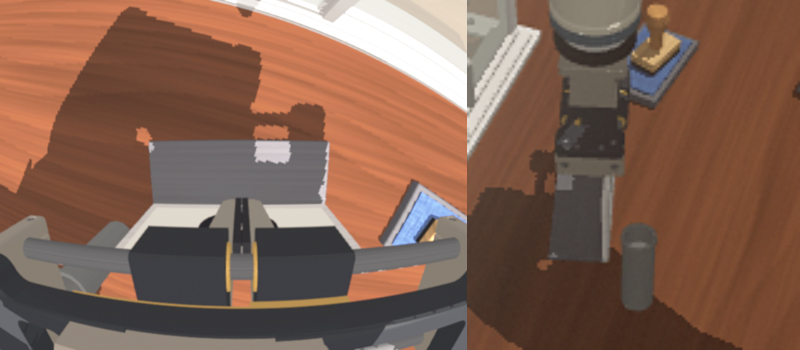

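The sign is standing: the foot is flat towards the window and the plate is upright behind the fingers. I'll ease forward, away from the plate, then lift straight up and clear.

Emit:
apply_moves --rows '[{"dx": 0,"dy": 0,"dz": 0.003,"rx": 0,"ry": 0,"rz": 0,"fingers": 0},{"dx": 0,"dy": 0,"dz": 0.004,"rx": 0,"ry": 0,"rz": 0,"fingers": 0},{"dx": 0,"dy": -0.003,"dz": 0.003,"rx": 0,"ry": 0,"rz": 0,"fingers": 0},{"dx": 0,"dy": -0.008,"dz": 0.001,"rx": 0,"ry": 0,"rz": 0,"fingers": 0},{"dx": 0,"dy": -0.012,"dz": 0,"rx": 0,"ry": 0,"rz": 0,"fingers": 0},{"dx": 0,"dy": -0.016,"dz": 0,"rx": 0,"ry": 0,"rz": 0,"fingers": 0},{"dx": 0,"dy": -0.02,"dz": 0,"rx": 0,"ry": 0,"rz": 0,"fingers": 0},{"dx": 0,"dy": -0.02,"dz": 0,"rx": 0,"ry": 0,"rz": 0,"fingers": 0},{"dx": 0,"dy": -0.02,"dz": 0,"rx": 0,"ry": 0,"rz": 0,"fingers": 0},{"dx": 0,"dy": -0.025,"dz": 0,"rx": 0,"ry": 0,"rz": 0,"fingers": 0},{"dx": 0,"dy": -0.025,"dz": 0,"rx": 0,"ry": 0,"rz": 0,"fingers": 0},{"dx": 0,"dy": -0.025,"dz": 0,"rx": 0,"ry": 0,"rz": 0,"fingers": 0}]'

```text
time_s: 15.22
tool_pos: [0.5433, -0.0763, 0.2271]
ee_rot: [-0.562, 0.429, -0.429, 0.562]
wrist_force: [0.3, 0.1, -0.4]
finger_gap: 0.0001
```

Emit:
apply_moves --rows '[{"dx": 0.01,"dy": 0,"dz": -0.01,"rx": 0,"ry": 0,"rz": 0,"fingers": 0},{"dx": 0.02,"dy": 0,"dz": -0.02,"rx": 0,"ry": 0,"rz": 0,"fingers": 0},{"dx": 0.025,"dy": 0,"dz": -0.02,"rx": 0,"ry": 0,"rz": 0,"fingers": 0},{"dx": 0.025,"dy": 0,"dz": -0.02,"rx": 0,"ry": 0,"rz": 0,"fingers": 0},{"dx": 0.025,"dy": 0,"dz": -0.02,"rx": 0,"ry": 0,"rz": 0,"fingers": 0},{"dx": 0.025,"dy": 0,"dz": -0.02,"rx": 0,"ry": 0,"rz": 0,"fingers": 0},{"dx": 0.025,"dy": 0,"dz": -0.02,"rx": 0,"ry": 0,"rz": 0,"fingers": 0},{"dx": 0.025,"dy": 0,"dz": -0.02,"rx": 0,"ry": 0,"rz": 0,"fingers": 0},{"dx": 0.025,"dy": 0,"dz": -0.02,"rx": 0,"ry": 0,"rz": 0,"fingers": 0},{"dx": 0.025,"dy": 0,"dz": -0.01,"rx": 0,"ry": 0,"rz": 0,"fingers": 0},{"dx": 0.025,"dy": 0,"dz": 0,"rx": 0,"ry": 0,"rz": 0,"fingers": 0},{"dx": 0.025,"dy": 0,"dz": 0,"rx": 0,"ry": 0,"rz": 0,"fingers": 0},{"dx": 0.025,"dy": 0,"dz": 0,"rx": 0,"ry": 0,"rz": 0,"fingers": 0},{"dx": 0.015,"dy": 0,"dz": 0,"rx": 0,"ry": 0,"rz": 0,"fingers": 0},{"dx": 0,"dy": 0,"dz": 0,"rx": 0,"ry": 0,"rz": 0,"fingers": 0},{"dx": 0,"dy": 0,"dz": 0,"rx": 0,"ry": 0,"rz": 0,"fingers": 0}]'

```text
time_s: 16.55
tool_pos: [0.4537, -0.4326, 0.2247]
ee_rot: [-0.562, 0.429, -0.429, 0.562]
wrist_force: [-0.0, 0.6, -0.1]
finger_gap: 0.0005
```

Run:
```python
from h import *
from workcell import snapshot
s=snapshot("side");t=snapshot("top")
cv2.imwrite("pics/k.png",np.hstack([cv2.resize(t["pixels"][100:290,150:480],None,fx=1.24,fy=1.24),cv2.resize(s["pixels"][100:290,210:400],(236,236))]) if 0 else np.vstack([cv2.resize(t["pixels"][105:285,175:485],(620,360)),cv2.resize(s["pixels"][110:230,165:475],(620,240))]))
# bystander motion: before/after centroid difference in top view
a=cv2.absdiff(T["pixels"],t["pixels"]).max(2)
for n,(x,y,h) in dict(dish=(174,222,30),tube_b=(217,228,12),tube_a=(327,254,11),inkpad=(454,219,27),magn=(203,290,50)).items(): print(n,(a[y-h:y+h,x-h:x+h]>40).mean().round(3))
```

```text
dish 0.0
tube_b 0.0
tube_a 0.0
inkpad 0.641
magn 0.05
```

View pics/k.png

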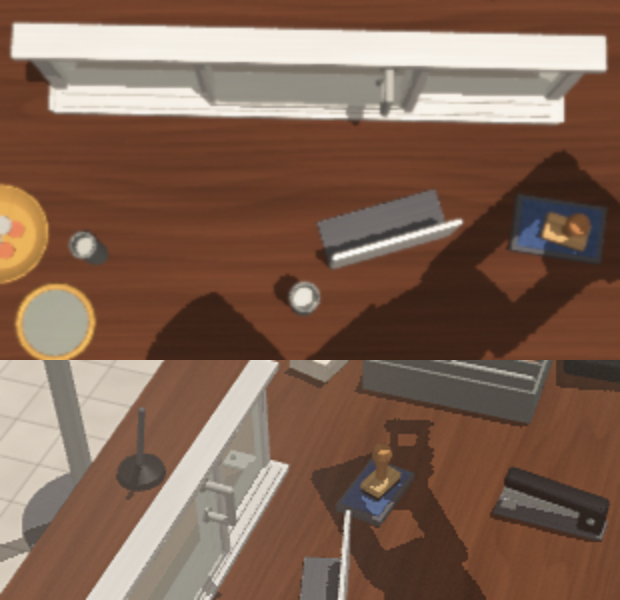

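The door covers the opening and the sign stands on its foot on the same spot. The bystanders are unmoved: the ink pad's pixel change is only the arm's shadow, as its outline is still at x 431-478.

```bash
python3 -c "
from h import *
from workcell import sign_off
print(onz(T,(333/2+175,259/2+105),.095),onz(T,(462/2+175,222/2+105),.095),get_state()['wrist_force'])
print(sign_off())"
```

```text
[ 0.49702596 -0.01011191  0.095     ] [ 0.53678211 -0.1551429   0.095     ] [ 0.78041761 -0.95085616  0.01289125]
the job is handed in; nothing more can be done
None
```

The job is done and handed in at about 17 s: the door is shut and the sign is standing on its foot.

- **Door:** I pushed it shut by the pull with closed fingers. It slid about 155 mm at 1–2 N, and the wrist force then rose to about 27 N at the hard stop. The last pictures show it covering the opening.
- **Sign:** I then pushed level on the toe at about 50 mm height, without gripping. It pivoted and dropped onto its foot. Its top edge now stands at about (0.497, -0.010) to (0.537, -0.155), within about 6 mm of where the bend lay.
- **Other items:** The dish and both coin tubes showed no change between the first and last top pictures. The ink pad (64%) and magnifier (5%) areas did change. The ink pad's change is the arm's shadow, as its outline is in the same place. I took the magnifier's to be shadow too, but did not check it separately. The stapler I only saw in the last side view, where it looked undisturbed.
- **Refused moves:** My first two move calls were refused for missing keys, and nothing moved. I ended clear of everything, with only sensor noise on the wrist force.

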